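# Swap the dried flask for the damp beaker in a drying box with a push-to-release lid

### The arm

A 6-joint arm with a two-finger parallel gripper is mounted at the origin on a cart in front of the work surface, level with it; the furniture and walls round the work are solid. World frame = base frame: x ahead of the robot, y to its left, z up, the work surface at z = 0. Lengths are in m, angles in rad, forces in N, time in s.
With the tool pointing down it reaches from about 0.35 to 1 m from the base axis. Payload 7.1 kg.
Tool frame: the origin (TCP) lies between the finger pads; the fingertips stand 22 mm ahead of it and the grasp point (between the pads) lies 3 mm ahead of it; x points along the fingers, y is the direction in which the jaws open and shut, and the axes are right-handed (so a half turn about x gives the same grasp; the last joint's range is limited). The gripper opens to 85 mm and grips with 20 to 120 N. Pads are 22 mm wide; open, the fingers measure 114 mm over their backs; the gripper's body (76 mm by 85 mm) begins 54 mm behind the grasp point. The pads swing forward as they close: fully open they stand 13 mm farther back than shut.
Start: joints at [1.245, 0.423, 1.63, -0, 1.089, -0.019], TCP at [0.189, 0.596, 0.253] pointing down, gripper open.
Joint ranges: [-3, 3], [-0.9, 2.11], [0.09, 2.58], [-1.31, 4.45], [0.11, 2.69], [-2.54, 2.54]. Speed limits (rad/s): [2.39, 2.39, 3.01, 3.14, 3.14, 3.14].

### API

Orientations are given as a rotation vector (axis times angle).
In Python, from rig import manip gives the robot as it stands. The module is installed in compiled form; this text tells all that it offers. Calls block until the motion is done:
- manip.move_to(position, orientation): joint-space move of the TCP to a pose.
- manip.servo_line(position, orientation=None, rate=0.15): straight line of the TCP; orientation=None keeps the orientation; rate is the mean speed in m/s.
- manip.set_joints(angles): joint-space move.
- manip.command_gripper(opening, f_grip=None): finger opening in m; f_grip is the grip in N (None keeps the last); returns when the fingers have stopped.
- manip.hold(seconds).
- manip.solve_ik(position, orientation): joint angles nearest the present ones, or None.
- manip.camera(name): name is "scene" or "top" or "wrist"; returns a dict with "image" (420x560x3 uint8, red, green, blue), "fx", "fy", "cx", "cy" (pixels), "cam_to_world" (4x4, takes a point from camera to world coordinates); the wrist camera has in their place "mount" (4x4, takes a point from camera to tool coordinates, whose origin is the TCP and whose axes are the tool frame's). Camera axes: x right, y down, z forward; pixel columns grow to the right and rows downward; lengths in m; the calibration is good to about 2 mm. A picture is of the moment at which its call begins: read the wrist's pose just before it. There is no depth.
A pose or a line that the arm cannot do raises manip.IKError and nothing moves.
- manip.sign_off(): hands the job in, once; it reports no verdict.
Readings, each from a call of its own:
- manip.get_time(): time.
- manip.get_joint_positions(): joint angles.
- manip.get_joint_vel(): joint speeds.
- manip.get_tau(): joint torques, N m.
- manip.get_position(): TCP position.
- manip.get_ee_rot(): TCP orientation.
- manip.get_contact_force(): force on the tool from outside, world axes, zero at the start.
- manip.get_torque(): the same for the moment, N m.
- manip.get_width(): finger opening in m.
Only numpy, scipy, OpenCV 4.12 (cv2) and the standard library are available. Lean on these libraries where they do the work, as an engineer would, in place of code of your own. Each camera call takes 0.05 s, during which the arm holds its last target. There are 200 camera calls.

### The job

The flask in the drying box is dry: press the paddle on the front of the box to release the lid and let the lid spring fully open by itself, keeping clear of it. Stand the flask upright and centred on the pan of the balance, gently, and put the beaker of damp crystals, upright, into the box in its place. Then close the lid and press it down until the latch catches, leaving the other things on the bench where they are.

Things in the scene. Friction and masses are not known exactly. Their poses are not given: they have to be found in the camera images.
- drybox: White drying box, fixed, left or right of the balance: tub 125 (x) x 150 (y) x 75 mm high with a grey domed lid, clear window, top at 110 mm when shut. Origin: centre of its underside; its front (paddle) faces its own -x, towards the robot; the lid's hinge is along its back. Inside 111 (x) x 136 (y) mm, walls 7 mm, rim at 75 mm; nothing above it when the lid is up.
- box_floor (a point): Centre of the inner floor of the drying box, 12 mm above the bench; axes as the box.
- lid (a joint): Lid angle in rad: 0 shut, 1.50 fully open (almost upright, its rim 9 mm in front of the hinge line). A damped spring opens it in about 0.8 s once the latch lets go, and holds it. Shutting takes 2 to 5 N at the front edge, then about 8 N over the last 10 mm until the hook snaps over; it can be pressed to -0.02. Latched it rests below 0.01; unlatched it springs open again.
- lid_hinge (a point): Middle of the lid's hinge line, which runs along the box's y axis, 68 mm behind the box's centre and 77 mm above the bench.
- lid_edge (a point): Middle of the lid's outer front top edge: 132.5 mm from the hinge line along the lid and 33 mm out from it, so that the lid is 33 mm thick. The lid is 152 mm wide. The point turns with the lid.
- paddle (a joint): Paddle angle in rad: 0 at rest, 0.30 fully down; the latch lets go between 0.03 and 0.17. Pressing takes 2 N at first and about 5 N fully down; it springs back.
- paddle_pad (a point): Middle of the top of the black press plate (36 (x) x 54 (y) x 5 mm) in front of the box, 101.5 mm ahead of the box's centre, 63 mm above the bench at rest; it goes down 9 mm. A steel hook up to 106 mm above the bench stands 19 mm behind it, the front of the lid 37 mm behind it: the lid's edge rises there.
- flask: Clear conical flask with white solid, 62 mm wide at the base, 84 mm high, narrowing evenly to about 25 mm at the mouth, 80 g; stands in the drying box at the start. Origin: centre of its underside.
- beaker: Small clear beaker with crystals, 55 mm across, 62 mm high, about 50 g; stands on the bench in front of the balance. Origin: centre of its underside.
- balance: White top-pan balance, fixed: housing 130 (x) x 120 (y) x 36 mm whose centre lies 32 mm behind (+x of) the origin, display at the front (-x). Origin on the bench.
- pan (a point): Centre of the top of the balance's round steel pan, 92 mm across, 50 mm above the bench.
- amber_bottle: Bystander: brown bottle 68 mm wide, 186 mm high, at the right. Origin: centre of its underside.
- cork_ring: Bystander: cork ring 80 mm across, 23 mm high, at the front of the bench between box and balance. Origin: centre of its underside.
- vial_1: Bystander: black-capped vial 27 mm wide, 60 mm high, between box and balance. Origin: centre of its underside.
- vial_2: Bystander: another such vial, behind the first.
- tape_roll: Bystander: roll of yellow tape 57 mm across, 19 mm high, lying at the front right. Origin: centre of its underside.
- wash_bottle: Bystander: wash bottle with bent spout, 58 x 75 mm, 174 mm high, at the back left. Origin: centre of its underside.

How it is judged:
On the way, in this order (a step that is already met when the one before it is completed fails the run):
1. the paddle is pressed down (over 0.05 rad) (value of joint paddle above 0.05 rad), for 0.02 s.
2. the lid has sprung open (value of joint lid above 1.4 rad), for 0.1 s.
At the end, for the whole second after the job is handed in: the lid is shut and held by the latch (angle under 0.02 rad); the flask stands upright (within 0.1 rad) at rest on the balance pan, within 18 mm of its centre; the beaker stands upright (within 0.1 rad) at rest on the floor of the drying box, clear of its walls (value of joint lid below 0.02 rad and horizontal distance between flask and pan below 0.018 m and z of flask in the frame of pan between -0.004 and 0.004 m and angle between each of flask, beaker's own z axis and vertical below 0.1 rad and linear speed of each of flask, beaker below 0.02 m/s and x of beaker in the frame of box_floor between -0.032 and 0.032 m and y of beaker in the frame of box_floor between -0.045 and 0.045 m and z of beaker in the frame of box_floor below 0.006 m); the robot touches nothing.
It fails at once if the robot touches the lid while it springs open (velocity of joint lid above 0.6 rad/s and value of joint lid between 0.25 and 1.4 rad and contact force between any of the fingers, the arm and lid above 1 N).
It fails at once if the flask or the beaker is tipped over (by over 0.6 rad) (angle between any of flask, beaker's own z axis and vertical above 0.6 rad).
It fails at once if the balance is pressed or struck with over 25 N (contact force between balance and anything else above 25 N).
It fails at once if a bystander is moved by over 30 mm (distance of any of amber_bottle, cork_ring, vial_1, vial_2, tape_roll, wash_bottle from where it was at the start of the episode above 0.03 m).
It also fails if it takes over 72 s, if anything falls off the work surface, if the arm or the gripper's body presses on something with over 40 N, if the wrist force passes 120 N, or if a joint passes its speed limit or range.

## Working session

There is one attempt and no reset: what is moved stays moved. The work goes in short steps, each a Python script; the robot and the scene stay as the last script left them, time stands still between calls to the robot, and variables do not carry over. Pictures are saved under pics/ and viewed, about 8 in all and at most 12, crops included, and the job is handed in when it is done.

```bash
mkdir -p pics
cat > h.py <<'E'
from rig import manip as m
import numpy as np, cv2
from scipy.spatial.transform import Rotation as R
def shot(name,fn):
    if name=="wrist":
        p=np.array(m.get_position());r=R.from_rotvec(m.get_ee_rot()).as_matrix()
    c=m.camera(name)
    if name=="wrist":
        T=np.eye(4);T[:3,:3]=r;T[:3,3]=p;c["cam_to_world"]=T@np.array(c["mount"])
    cv2.imwrite("pics/"+fn+".png",cv2.cvtColor(c["image"],cv2.COLOR_RGB2BGR))
    np.savez("pics/"+fn+".npz",**{k:np.array(v) for k,v in c.items()})
    return c
def ray(c,u,v,z):
    T=np.array(c["cam_to_world"]);d=T[:3,:3]@np.array([(u-c["cx"])/c["fx"],(v-c["cy"])/c["fy"],1]);o=T[:3,3]
    return o+d*(z-o[2])/d[2]
def proj(c,P):
    T=np.array(c["cam_to_world"]);q=T[:3,:3].T@(np.array(P)-T[:3,3]);return np.array([c["fx"]*q[0]/q[2]+c["cx"],c["fy"]*q[1]/q[2]+c["cy"]])
def rot(x,y):  # tool x, tool y dirs
    x=np.array(x,float);x/=np.linalg.norm(x);y=np.array(y,float);y-=x*(x@y);y/=np.linalg.norm(y)
    return R.from_matrix(np.c_[x,y,np.cross(x,y)]).as_rotvec()
E
python3 - <<'E'
from h import *
for n in("top","scene"):
    c=shot(n,n+"0");print(n,c["fx"],c["cx"],c["cy"],np.round(c["cam_to_world"],3))
a=[cv2.imread(f"pics/{n}0.png") for n in("top",)]
print(m.get_ee_rot(),m.get_time(), R.from_rotvec(m.get_ee_rot()).as_matrix().round(3))
E
```

```text
top 437.46311340935296 277.7252246019744 210.49641883703066 [[-2.000e-03 -9.930e-01  1.200e-01  4.230e-01]
 [-1.000e+00  1.000e-03 -2.000e-03 -1.290e-01]
 [ 2.000e-03 -1.200e-01 -9.930e-01  1.095e+00]
 [ 0.000e+00  0.000e+00  0.000e+00  1.000e+00]]
scene 440.7195972444134 277.04061125428143 211.14674491158934 [[-0.562  0.592 -0.577  1.058]
 [ 0.827  0.41  -0.384  0.252]
 [ 0.009 -0.694 -0.72   0.762]
 [ 0.     0.     0.     1.   ]]
[ 0.23969711  1.55758509 -0.24199184] 0.1 [[-0.     0.302  0.953]
 [-0.001  0.953 -0.302]
 [-1.    -0.001 -0.   ]]
```

View pics/top0.png

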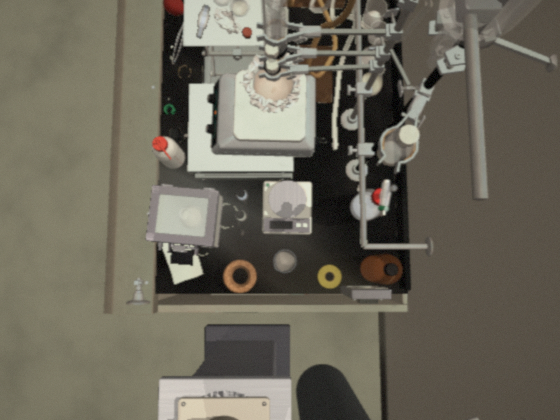

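View pics/scene0.png

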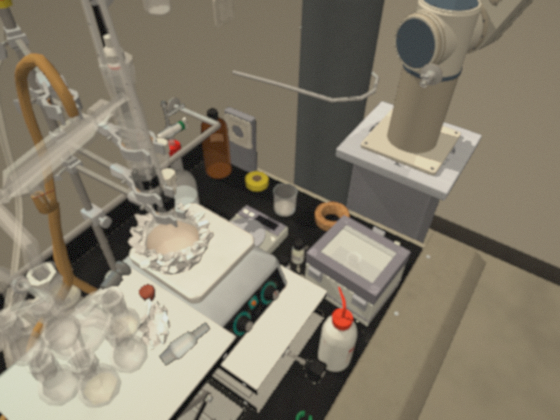

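The top view shows the box at about (185,215), balance (287,207), beaker (285,261), cork ring (240,276), tape (330,276), amber bottle (382,268) and wash bottle (168,152). In the scene view, the box is at (355,265). I'll enlarge the top view for exact pixels.

Run:
```python
import cv2
a=cv2.imread("pics/top0.png")[170:300,140:340]
cv2.imwrite("pics/crop1.png",cv2.resize(a,None,fx=4,fy=4,interpolation=cv2.INTER_CUBIC))
```

```text
(no output)
```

View pics/crop1.png

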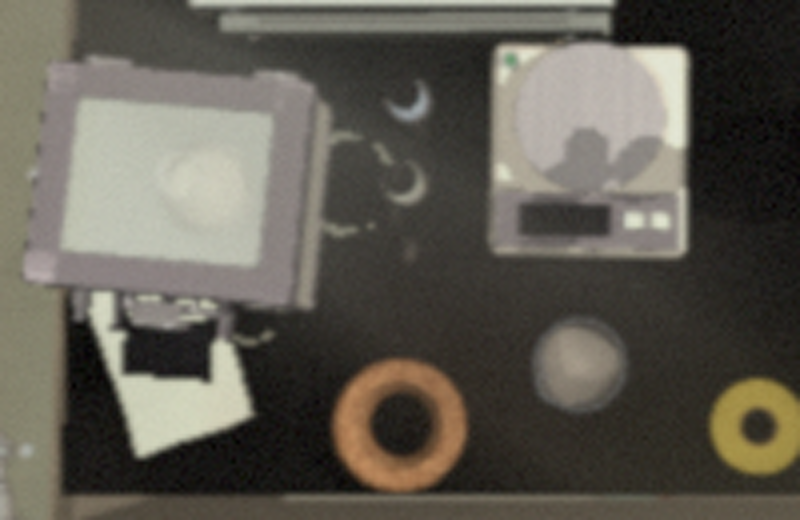

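The enlarged view (4x, offset 140,170) shows the lid corners near (48,65), (320,82), (298,305) and (25,278). The black pad runs (122,330)–(212,380), the pan centre is (590,115), the beaker rim is (580,365), and the vial glints are at (410,103) and (405,185). Next I'll turn these into positions.

Run:
```python
from h import *
c=dict(np.load("pics/top0.npz"))
def f(u,v,z): return ray(c,140+u/4,170+v/4,z)[:3].round(4)
L=[f(48,65,.11),f(320,82,.11),f(298,305,.11),f(25,278,.11)]
for p in L: print("lid",p)
C=np.mean(L,0);print("lidc",C, [np.linalg.norm(L[i]-L[(i+1)%4]).round(3) for i in range(4)])
e=L[3]-L[2];print("yaw", np.arctan2(-e[0],e[1]), np.arctan2(-(L[0]-L[1])[0],(L[0]-L[1])[1]), [np.arctan2(d[1],d[0]) for d in (L[0]-L[3],L[1]-L[2])])
print("pad",[f(u,v,.063) for u,v in((122,332),(212,332),(212,380),(124,375))])
print("pan",f(590,115,.05)); print("panL,R",f(515,115,.05),f(667,115,.05),f(590,42,.05),f(590,190,.05))
print("beaker rim",f(580,365,.062),f(532,365,.062),f(628,365,.062),f(580,318,.062),f(580,413,.062))
print("balfront",f(492,250,.03),f(687,253,.03),f(492,45,.036),f(690,47,.036))
print("vials",f(410,103,.06),f(405,185,.06)); print("cork",f(400,425,.02))
print("bench left edge",f(65,450,0),f(400,494,0), "wash", ray(c,168,152,.1), "furniture", f(410,20,.05),f(190,5,.05))
```

```text
lid [0.5986 0.1561 0.11  ]
lid [0.5886 0.0008 0.11  ]
lid [0.4618 0.0113 0.11  ]
lid [0.4772 0.1651 0.11  ]
lidc [0.53155  0.083325 0.11    ] [np.float64(0.156), np.float64(0.127), np.float64(0.155), np.float64(0.122)]
yaw -0.09979740232951348 -0.06430272631777809 [np.float64(-0.07399972095175511), np.float64(-0.08261907280790252)]
pad [array([0.448 , 0.1211, 0.063 ]), array([0.4479, 0.0682, 0.063 ]), array([0.4199, 0.0676, 0.063 ]), array([0.4229, 0.1192, 0.063 ])]
pan [ 0.5783 -0.1546  0.05  ]
panL,R [ 0.5784 -0.1093  0.05  ] [ 0.5782 -0.2011  0.05  ] [ 0.6231 -0.1548  0.05  ] [ 0.5328 -0.1544  0.05  ]
beaker rim [ 0.4283 -0.1478  0.062 ] [ 0.4284 -0.1196  0.062 ] [ 0.4283 -0.176   0.062 ] [ 0.4558 -0.1479  0.062 ] [ 0.4004 -0.1477  0.062 ]
balfront [ 0.4982 -0.095   0.03  ] [ 0.4962 -0.2138  0.03  ] [ 0.6239 -0.0949  0.036 ] [ 0.6225 -0.2166  0.036 ]
vials [ 0.5842 -0.0467  0.06  ] [ 0.5349 -0.0441  0.06  ]
cork [ 0.3925 -0.039   0.02  ]
bench left edge [0.3769 0.1695 0.    ] [ 0.3498 -0.0377  0.    ] wash [0.68125072 0.12445179 0.1       ] furniture [ 0.6368 -0.0455  0.05  ] [0.6462 0.0884 0.05  ]
```

```bash
cat >> h.py <<'E'
YAW=-0.08; BX=np.array([np.cos(YAW),np.sin(YAW),0]); BY=np.array([-np.sin(YAW),np.cos(YAW),0])
def down(t=0,yaw=YAW):  # tilt t: body leans toward robot; jaws along box y
    X=np.array([np.cos(yaw),np.sin(yaw),0]);Y=np.array([-np.sin(yaw),np.cos(yaw),0])
    return rot(np.sin(t)*X-np.array([0,0,np.cos(t)]),Y)
E
python3 - <<'E'
from h import *
B=np.array([.534,.085,0])
for n,p,t in [("press",B-.108*BX+[0,0,.08],.5),("press",B-.108*BX+[0,0,.08],.35),("press",B-.108*BX+[0,0,.08],.7),("flask",B+[0,0,.07],0),("flask",B+[0,0,.07],.25),("view",[.44,.05,.32],0),("view",[.40,.05,.32],0.2),
 ("behind",B+.12*BX+[0,0,.21],0),("behindup",B+.12*BX+[0,0,.32],0),("closed",B-.05*BX+[0,0,.13],0),("beaker",[.428,-.148,.045],0),("pan",[.578,-.155,.11],0)]:
    q=m.solve_ik(p,down(t));print(n,t,None if q is None else np.round(q,2))
m.move_to([.44,.05,.32],down(0))
c=shot("wrist","w1");print(m.get_time(),np.round(c["cam_to_world"],3),c["fx"],c["cx"],c["cy"])
E
```

```text
press 0.5 [0.3  0.48 2.4  3.88 0.27 1.19]
press 0.35 [ 0.26  0.44  2.33 -1.21  0.12 -0.04]
press 0.7 [0.37 0.58 2.48 3.63 0.63 1.51]
flask 0 [ 0.14  0.58  1.91 -0.    0.65 -1.35]
flask 0.25 [ 0.17  0.54  2.06 -0.2   0.31 -1.14]
view 0 [ 0.09  0.06  1.94 -0.    1.13 -1.4 ]
view 0.2 [ 0.12 -0.1   2.12 -0.05  0.93 -1.34]
behind 0 [ 0.1   0.52  1.58 -0.    1.04 -1.39]
behindup 0 [ 0.1   0.41  1.49 -0.    1.24 -1.39]
closed 0 [ 0.16  0.42  2.   -0.    0.72 -1.33]
beaker 0 [-0.36  0.56  2.1  -0.    0.48 -1.85]
pan 0 [-0.28  0.58  1.77  0.    0.79 -1.77]
2.3167 [[ 0.079  0.942  0.327  0.356]
 [ 0.997 -0.074 -0.025  0.057]
 [ 0.001  0.328 -0.945  0.439]
 [ 0.     0.     0.     1.   ]] 353.78019948099694 274.38718083101264 208.00732772627782
```

View pics/w1.png

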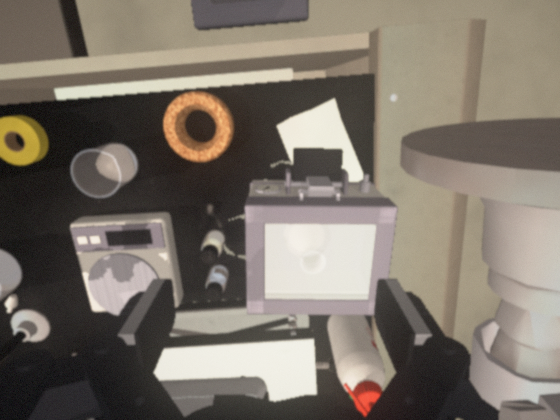

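The wrist view shows the lid with its window around (320,260), the pad (317,160), the flask blob (310,255), vials (213,243) and (217,277), and the wash bottle (355,350). A large grey thing at the right is close to the camera and unidentified, so I'll check it before descending.

Run:
```python
from h import *
a=shot("top","t1")["image"];b=shot("scene","s1")["image"]
im=np.hstack([a[120:420,60:460],b[0:300,160:560]])
cv2.imwrite("pics/comb.png",im[:,:,::-1])
w=cv2.imread("pics/w1.png")[120:330,200:420]
```

```text
(no output)
```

View pics/comb.png

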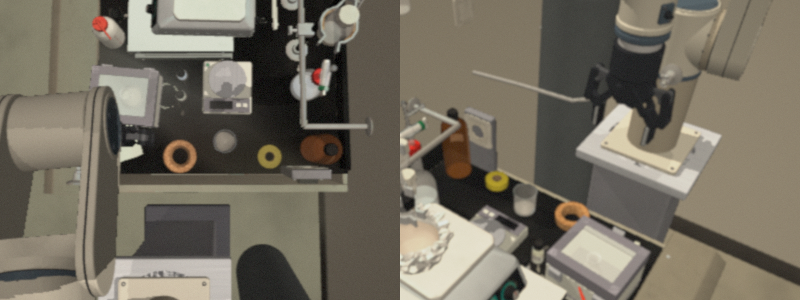

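The composite shows the arm clear of the bench items, but does not explain the near object. I'll test the tap-like thing at top (138,290) against the wrist and scene views by projection.

Run:
```python
from h import *
t=dict(np.load("pics/top0.npz"));w=dict(np.load("pics/w1.npz"));s=dict(np.load("pics/scene0.npz"))
for uv in((138,279),(138,300)):
  for z in(0,.1,.2,.25,.3,.35,.4):
    P=ray(t,*uv,z);print(uv,z,P.round(3),proj(w,P).round(),proj(s,P).round())
# box measurement from w1: crop enlarged
a=cv2.imread("pics/w1.png")[140:330,190:410];cv2.imwrite("pics/wc.png",cv2.resize(a,None,fx=3.4,fy=3,interpolation=cv2.INTER_CUBIC))
```

```text
(138, 279) 0 [0.386 0.215 0.   ] [408. 101.] [435. 264.]
(138, 279) 0.1 [0.389 0.184 0.1  ] [413. 112.] [433. 228.]
(138, 279) 0.2 [0.392 0.152 0.2  ] [420. 132.] [430. 187.]
(138, 279) 0.25 [0.394 0.136 0.25 ] [427. 149.] [428. 164.]
(138, 279) 0.3 [0.396 0.121 0.3  ] [438. 177.] [427. 139.]
(138, 279) 0.35 [0.398 0.105 0.35 ] [460. 233.] [425. 112.]
(138, 279) 0.4 [0.399 0.089 0.4  ] [522. 389.] [423.  82.]
(138, 300) 0 [0.334 0.213 0.   ] [409.  54.] [442. 249.]
(138, 300) 0.1 [0.343 0.182 0.1  ] [413.  58.] [440. 214.]
(138, 300) 0.2 [0.351 0.151 0.2  ] [422.  65.] [437. 175.]
(138, 300) 0.25 [0.355 0.135 0.25 ] [429.  70.] [435. 152.]
(138, 300) 0.3 [0.359 0.119 0.3  ] [442.  80.] [434. 128.]
(138, 300) 0.35 [0.363 0.104 0.35 ] [468. 101.] [432. 102.]
(138, 300) 0.4 [0.367 0.088 0.4  ] [554. 168.] [430.  74.]
```

View pics/wc.png

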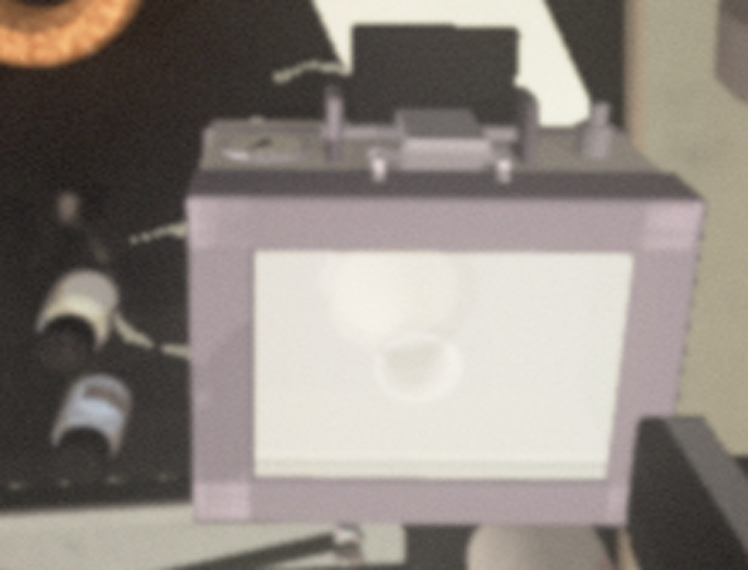

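The enlarged wrist view shows lid top corners at (190,197), (705,203), (628,521) and (197,521). The pad's front edge runs (353,25)–(517,28) and the flask mouth ring is at (418,367). I'll compute these and make a small sideways move to see whether the grey thing moves with the tool.

Run:
```python
from h import *
c=dict(np.load("pics/w1.npz"))
f=lambda u,v,z: ray(c,190+u/3.4,140+v/3,z).round(4)
L=[f(190,197,.11),f(705,203,.11),f(628,521,.11),f(197,521,.11)]
for p in L:print(p)
print("padfront",f(353,25,.063),f(517,28,.063),"hookL",f(460,112,.106),"mouth",f(418,367,.096),"vialtop",f(66,340,.06),f(85,445,.06), "lidc",np.mean(L,0))
print(m.get_contact_force())
m.servo_line([.44,.0,.32],rate=.2)
d=shot("wrist","w2");print(m.get_time())
cv2.imwrite("pics/w2s.png",np.hstack([c["image"][:,200:],d["image"][:,200:]])[:,:,::-1])
```

```text
[0.465  0.0207 0.11  ]
[0.4789 0.1693 0.11  ]
[0.601  0.1488 0.11  ]
[0.59   0.0098 0.11  ]
padfront [0.4206 0.0731 0.063 ] [0.4257 0.1242 0.063 ] hookL [0.4436 0.1    0.106 ] mouth [0.54   0.0849 0.096 ] vialtop [ 0.5377 -0.0343  0.06  ] [ 0.5857 -0.034   0.06  ] lidc [0.533725 0.08715  0.11    ]
[-0.97075154 -0.48533741 -0.09515502]
2.8667
```

View pics/w2s.png

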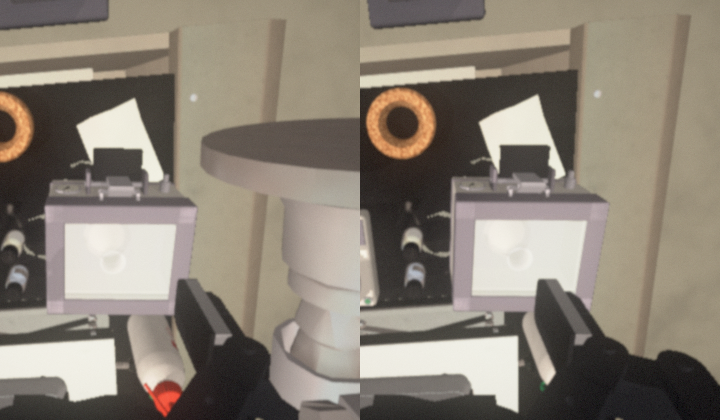

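After the 5 cm move the grey thing is gone from view, so it is a small real object within about 0.1 m of the camera, near (0.38, 0.11, 0.35). I'll look at that spot in the other two views.

Run:
```python
import cv2,numpy as np
g=lambda n,y,x:cv2.resize(cv2.imread(f"pics/{n}.png")[y:y+140,x:x+130],None,fx=2,fy=2,interpolation=cv2.INTER_CUBIC)
from h import *
shot("scene","s2")
cv2.imwrite("pics/q.png",np.hstack([g("scene0",30,370),g("s2",30,370),cv2.resize(cv2.imread("pics/top0.png")[255:325,100:165],(260,280),interpolation=cv2.INTER_CUBIC)]))
```

```text
(no output)
```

View pics/q.png

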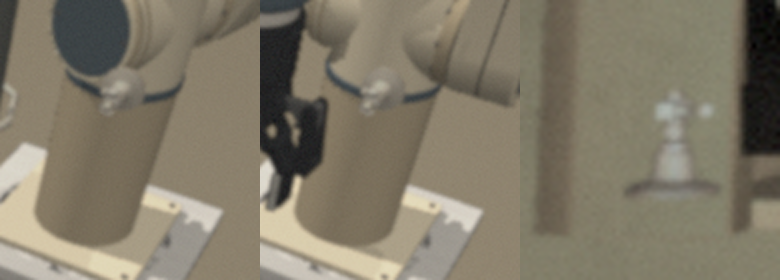

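A gas tap hangs in the air: flange at about (0.367, 0.088, 0.40), nozzle at about (0.40, 0.089, 0.40). It agrees across the top, scene and wrist views. To keep the arm off it, I'll fit simple arm kinematics from solve_ik samples (no motion) and check the clearance of candidate poses.

```bash
cat >> h.py <<'E'
TAP=np.array([.383,.088,.40])
def fkpts(q,k):
    a1,L2,L3,phi,h,d,off=k
    c,s=np.cos,np.sin
    Rz=R.from_euler('z',q[0]).as_matrix()
    P0=np.array([a1,0,h]); P1=P0+L2*np.array([s(q[1]),0,c(q[1])])
    b=q[1]+q[2]+phi; P2=P1+L3*np.array([s(b),0,c(b)])
    return [Rz@(p+np.array([0,off,0])) for p in (P0,P1,P2)]
def seg(p,a,b):
    t=np.clip((p-a)@(b-a)/((b-a)@(b-a)),0,1);return np.linalg.norm(p-a-t*(b-a))
def clear(q,pos,k=None):
    k=np.load("k.npy") if k is None else k
    P=fkpts(q,k)+[np.array(pos)]
    return [round(float(seg(TAP,P[i],P[i+1])),3) for i in (1,2)],P[1].round(2),P[2].round(2)
def tilt(tb,ts,yaw=YAW,jy=None): # tb lean body back (-x), ts lean body to -y
    X=np.array([np.cos(yaw),np.sin(yaw),0]);Y=np.array([-np.sin(yaw),np.cos(yaw),0])
    return rot(np.tan(tb)*X+np.tan(ts)*Y-np.array([0,0,1]),Y if jy is None else jy)
E
python3 - <<'E'
from h import *
from scipy.optimize import least_squares
rng=np.random.default_rng(0);D=[]
for i in range(80):
    p=np.array([rng.uniform(.4,.65),rng.uniform(-.25,.15),rng.uniform(.08,.4)]);o=tilt(rng.uniform(0,.5),rng.uniform(-.3,.4))
    q=m.solve_ik(p,o)
    if q is not None: D.append((p,R.from_rotvec(o).as_matrix()[:,0],np.array(q)))
def res(k): return np.concatenate([fkpts(q,k)[2]+k[5]*x-p for p,x,q in D])
best=min((least_squares(res,[0,.4,.4,f,.3,.25,0]) for f in(0,.3,-.3,1.5,-1.5)),key=lambda s:s.cost)
print(len(D),best.cost,best.x.round(4));np.save("k.npy",best.x)
B=np.array([.534,.085,0]);pp=B-.112*BX+[0,0,.085]
for n,p,o in [("now",m.get_position(),m.get_ee_rot()),("view1",[.44,.05,.32],down()),("flask",B+[0,0,.07],down()),("flaskup",B+[0,0,.2],down()),("bkr",[.428,-.148,.045],down())]+[(f"press{tb}{ts}",pp,tilt(tb,ts)) for tb in(.1,.2) for ts in(.4,.6,.8)]+[(f"up{tb}{ts}",pp+[0,-.03,.06],tilt(tb,ts)) for tb in(.1,.2) for ts in(.4,.6,.8)]+[("shut",B-.05*BX+[0,0,.13],down()),("behindup",B+.12*BX+[0,0,.32],down()),("arc",B+.03*BX+[0,0,.25],down())]:
    q=m.solve_ik(p,o);print(n,None if q is None else (np.round(q,2),clear(q,p)))
E
```

```text
76 2.3473799339875506e-30 [0.     0.5631 0.4911 0.1585 0.3124 0.279  0.0119]
now (array([-0.03,  0.06,  1.95,  0.  ,  1.13, -1.52]), ([0.225, 0.104], array([0.03, 0.01, 0.87]), array([0.44, 0.  , 0.6 ])))
view1 (array([ 0.09,  0.06,  1.94, -0.  ,  1.13, -1.4 ]), ([0.21, 0.069], array([0.03, 0.01, 0.87]), array([0.44, 0.05, 0.6 ])))
flask (array([ 0.14,  0.58,  1.91, -0.  ,  0.65, -1.35]), ([0.11, 0.159], array([0.31, 0.05, 0.78]), array([0.53, 0.09, 0.35])))
flaskup (array([ 0.14,  0.37,  1.86, -0.  ,  0.91, -1.35]), ([0.165, 0.151], array([0.2 , 0.04, 0.84]), array([0.53, 0.09, 0.48])))
bkr (array([-0.36,  0.56,  2.1 , -0.  ,  0.48, -1.85]), ([0.226, 0.252], array([ 0.28, -0.09,  0.79]), array([ 0.43, -0.15,  0.32])))
press0.10.4 (array([-0.06,  0.47,  2.24,  0.92,  0.51, -2.41]), ([0.099, 0.116], array([ 0.26, -0.  ,  0.81]), array([ 0.39, -0.01,  0.34])))
press0.10.6 None
press0.10.8 None
press0.20.4 None
press0.20.6 None
press0.20.8 None
up0.10.4 (array([-0.14,  0.33,  2.22,  0.71,  0.65, -2.23]), ([0.13, 0.12], array([ 0.18, -0.01,  0.85]), array([ 0.39, -0.04,  0.4 ])))
up0.10.6 (array([-0.26,  0.4 ,  2.21,  0.92,  0.8 , -2.53]), ([0.176, 0.163], array([ 0.21, -0.04,  0.83]), array([ 0.39, -0.09,  0.37])))
up0.10.8 None
up0.20.4 (array([-0.14,  0.31,  2.27,  0.85,  0.55, -2.4 ]), ([0.128, 0.118], array([ 0.17, -0.01,  0.85]), array([ 0.36, -0.04,  0.4 ])))
up0.20.6 None
up0.20.8 None
shut (array([ 0.16,  0.42,  2.  , -0.  ,  0.72, -1.33]), ([0.091, 0.101], array([0.23, 0.05, 0.83]), array([0.48, 0.09, 0.41])))
behindup (array([ 0.1 ,  0.41,  1.49, -0.  ,  1.24, -1.39]), ([0.304, 0.271], array([0.22, 0.03, 0.83]), array([0.65, 0.08, 0.6 ])))
arc (array([ 0.12,  0.35,  1.76, -0.  ,  1.04, -1.37]), ([0.215, 0.181], array([0.19, 0.04, 0.84]), array([0.56, 0.08, 0.53])))
```

```bash
sed -i 's/^YAW=-0.08/YAW=-0.088/' h.py
cat >> h.py <<'E'
B=np.array([.537,.088,0]); Z=np.array([0,0,1.])
E
python3 - <<'E'
from h import *
for tb,ts in((.12,.5),(.15,.5),(.15,.4),(.2,.5)):
    o=tilt(tb,ts,jy=-BY);ax=R.from_rotvec(o).as_matrix()[:,0]
    tip=np.array([.430,.094,.063]);ok=[]
    for h in(.08,.03,0,-.012):
        p=tip+h*Z-.022*ax;q=m.solve_ik(p,o);ok.append(None if q is None else clear(q,p)[0])
    print(tb,ts,ok,None if q is None else np.round(q,2))
E
```

```text
0.12 0.5 [[0.134, 0.116], [0.132, 0.139], [0.132, 0.153], [0.132, 0.16]] [-0.15  0.54  2.24  1.12  0.57  0.46]
0.15 0.5 [[0.133, 0.115], [0.132, 0.139], [0.132, 0.153], [0.132, 0.159]] [-0.15  0.54  2.26  1.18  0.55  0.38]
0.15 0.4 [[0.108, 0.092], [0.106, 0.11], [0.107, 0.123], [0.107, 0.13]] [-0.08  0.51  2.26  1.08  0.45  0.54]
0.2 0.5 [[0.132, 0.114], [0.133, 0.138], [0.133, 0.153], [0.133, 0.159]] [-0.15  0.54  2.28  1.3   0.52  0.24]
```

Run:
```python
from h import *
o=tilt(.15,.5,jy=-BY);ax=R.from_rotvec(o).as_matrix()[:,0]
tip=np.array([.430,.094,.063]);P=lambda h:tip+h*Z-.022*ax
m.command_gripper(0.0)
m.move_to(P(.05)+[0,-.05,0],o); m.servo_line(P(.035),o); m.servo_line(P(.012),rate=.1)
F0=np.array(m.get_contact_force());print(m.get_time(),F0)
log=[]
for h in np.arange(.009,-.016,-.002):
    m.servo_line(P(h),rate=.05); f=np.array(m.get_contact_force())-F0; log.append((round(h,3),f.round(1)))
    if f[2]>5.5: break
print(log,m.get_time())
m.servo_line(P(.01)+[-.03,-.03,0],rate=.25);m.servo_line(P(.08)+[-.02,-.08,0],rate=.25);m.hold(.4)
s=shot("scene","s3");t=shot("top","t3")
cv2.imwrite("pics/c3.png",np.hstack([s["image"][120:420,200:560],t["image"][120:340,100:420][:,:]
 if 0 else cv2.resize(t["image"][140:310,130:380],(440,300))])[:,:,::-1]);print(m.get_time(),m.get_position())
```

```text
6.4 [-0.20751128 -0.35447275  1.02896076]
[(np.float64(0.009), array([-0.5,  0.7, -0.8])), (np.float64(0.007), array([-0.2,  1.3, -0.9])), (np.float64(0.005), array([ 0.3,  0.8, -0.2])), (np.float64(0.003), array([ 0.3,  0.6, -0.3])), (np.float64(0.001), array([-1.3,  0.2, -0.6])), (np.float64(-0.001), array([-1.3,  0.4, -0.2])), (np.float64(-0.003), array([-2.2, -0.1,  1.4])), (np.float64(-0.005), array([-1.2, -1. ,  3.8])), (np.float64(-0.007), array([-2.7, -0.6,  5.5]))] 8.65
9.9833 [0.40603687 0.00407922 0.16184945]
```

View pics/c3.png

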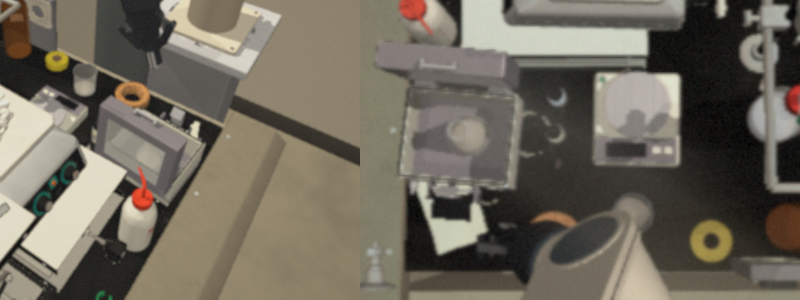

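The lid is fully open in both views and the bystanders are untouched. The flask shows in the box at top px ≈(191,215). I'll go above it, open partially, and take a wrist close-up.

Run:
```python
from h import *
t=dict(np.load("pics/t3.npz"));print("blob",ray(t,191.4,214.8,.05),ray(t,191.4,214.8,.096))
o=tilt(.15,0)
for p in([.50,-.02,.28],[.54,.086,.24],[.54,.086,.075]):
    q=m.solve_ik(p,o);print(np.round(q,2),clear(q,p)[0])
m.move_to([.50,-.02,.28],o); m.command_gripper(.06); m.move_to([.54,.086,.24],o)
c=shot("wrist","w3");print(m.get_time(),m.get_position(),m.get_width())
cv2.imwrite("pics/w3c.png",cv2.resize(c["image"][150:420,100:460],None,fx=2,fy=2,interpolation=cv2.INTER_CUBIC)[:,:,::-1])
```

```text
blob [0.53960934 0.07655312 0.05      ] [0.5344921  0.06751272 0.096     ]
[-0.06  0.14  1.96 -0.01  0.89 -1.54] [0.202, 0.144]
[ 0.15  0.27  1.9  -0.05  0.82 -1.3 ] [0.164, 0.131]
[ 0.15  0.55  1.99 -0.08  0.46 -1.26] [0.083, 0.125]
13.0583 [0.53982017 0.08587035 0.23994825] 0.060161548836734274
```

View pics/w3c.png

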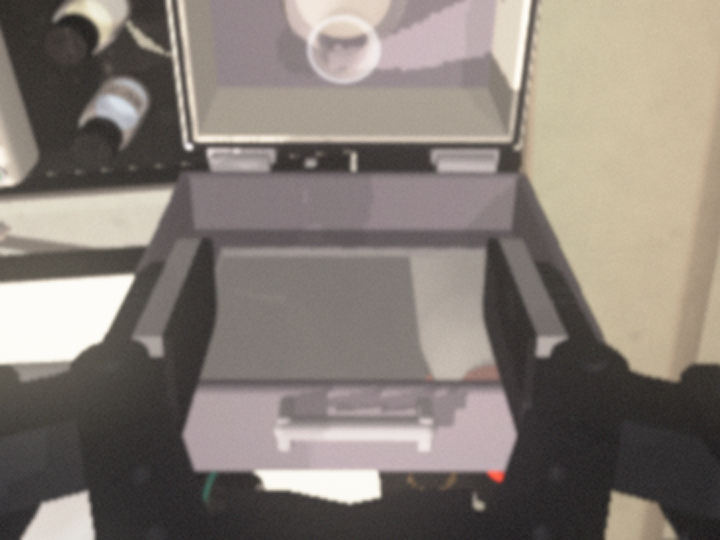

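The wrist close-up (2x, offset 100,150) shows the flask mouth ring at (344,49) and the tub's back rim corners at about (186,146) and (522,146). No lid contact is visible.

Run:
```python
from h import *
c=dict(np.load("pics/w3.npz"));f=lambda u,v,z:ray(c,100+u/2,150+v/2,z).round(4)
print("mouth",f(344,49,.096),f(307,49,.096),f(381,49,.096),f(344,82,.096),f(344,17,.096))
b=[f(186,146,.075),f(522,146,.075)];print("rimback",b,np.mean(b,0), "fr",f(173,0,.075),f(540,0,.075))
o=tilt(.0,0)
for x in(.53,.54):
  for p in([x,.085,.24],[x,.085,.075]):
    q=m.solve_ik(p,o);print(np.round(q,2),clear(q,p)[0])
```

```text
mouth [0.5399 0.085  0.096 ] [0.5387 0.071  0.096 ] [0.5411 0.0989 0.096 ] [0.5536 0.0838 0.096 ] [0.5272 0.0861 0.096 ]
rimback [array([0.5883, 0.0106, 0.075 ]), array([0.6009, 0.1582, 0.075 ])] [0.5946 0.0844 0.075 ] fr [0.5218 0.0183 0.075 ] [0.5342 0.1634 0.075 ]
[ 0.14  0.31  1.84 -0.    0.99 -1.35] [0.187, 0.147]
[ 0.14  0.57  1.92 -0.    0.65 -1.35] [0.109, 0.154]
[ 0.13  0.33  1.82 -0.    1.   -1.35] [0.194, 0.157]
[ 0.13  0.58  1.9  -0.    0.66 -1.35] [0.116, 0.164]
```

Run:
```python
from h import *
o=tilt(.04,0); g=np.array([.540,.085,.077])
m.servo_line(g+[0,0,.05],o,rate=.2); m.servo_line(g,rate=.08)
m.command_gripper(0.0,f_grip=30); print("w",m.get_width(),m.get_contact_force(),m.get_time())
m.servo_line(g+[0,0,.02],rate=.06); m.servo_line(g+[0,0,.14],rate=.2);print("w",m.get_width(),m.get_contact_force())
pan=np.array([.578,-.1548,0]); 
m.servo_line(pan+[0,0,.217],rate=.2)
m.servo_line(pan+[0,0,.14],rate=.12)
c=shot("wrist","w4");s=shot("scene","s4");print(m.get_width(),m.get_time())
cv2.imwrite("pics/c4.png",np.hstack([c["image"][60:360,80:480],cv2.resize(s["image"][150:270,190:350],(400,300),interpolation=cv2.INTER_CUBIC)])[:,:,::-1])
```

```text
w 0.04079434159968089 [ 0.07949805 -1.98052099  5.54163505] 14.8667
w 0.04122698908460183 [-0.71355597 -0.41346199 -1.39996701]
0.04116008269090432 18.3583
```

View pics/c4.png

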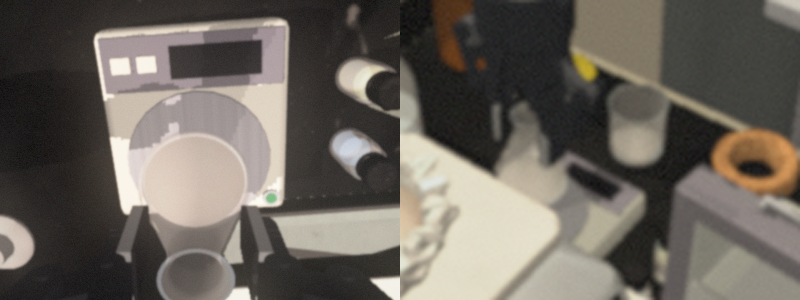

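The flask hangs upright in the jaws over the pan (in the left half, base at (193,180) and pan centre near (201,155)). Next I'll check the pan by ray and then lower by force.

Run:
```python
from h import *
c=dict(np.load("pics/w4.npz"))
print("panL/R",ray(c,210,217,.05).round(4),ray(c,352,213,.05).round(4),"front",ray(c,281,151,.05).round(4))
p=np.array([.578,-.1548,0])
m.servo_line(p+[0,0,.120],rate=.06);F0=np.array(m.get_contact_force())
for z in np.arange(.119,.108,-.0007):
    m.servo_line(p+[0,0,z],rate=.03);f=np.array(m.get_contact_force())-F0
    if f[2]>1.8: break
print(z,f,m.get_time())
```

```text
panL/R [ 0.5727 -0.195   0.05  ] [ 0.5778 -0.1054  0.05  ] front [ 0.5345 -0.1468  0.05  ]
0.11549999999999996 [-0.89293224  1.58299204  2.60013708] 20.3417
```

Run:
```python
from h import *
p=np.array(m.get_position()); m.servo_line(p-[0,0,.0005],rate=.03)
m.command_gripper(.065); m.servo_line(p+[0,0,.12],rate=.15)
o=down(); b=np.array([.428,-.148,0]); T=np.array([.533,.089,0])
for h in(.063,.12,.19): q=m.solve_ik(T+h*Z,o);print(np.round(q,2),clear(q,T+h*Z)[0])
m.command_gripper(.078)
m.move_to(b+[0,0,.17],o); m.servo_line(b+[0,0,.051],rate=.15)
m.command_gripper(0,f_grip=25);print("w",m.get_width(),m.get_contact_force())
m.servo_line(b+[0,0,.065],rate=.08);m.servo_line(b+[0,0,.19],rate=.2);print("w",m.get_width(),m.get_time())
t=shot("top","t5");s=shot("scene","s5")
# flask on pan check: saved for the later picture
```

```text
[ 0.14  0.6   1.91 -0.    0.63 -1.34] [0.108, 0.161]
[ 0.14  0.5   1.9  -0.    0.75 -1.34] [0.125, 0.15]
[ 0.14  0.39  1.86 -0.    0.89 -1.34] [0.158, 0.15]
w 0.0529815706547971 [-0.50141986  2.05211921  5.8156858 ]
w 0.053542598526467776 25.2667
```

Run:
```python
from h import *
T=np.array([.533,.089,0])
m.servo_line([.515,-.02,.19],rate=.25);m.servo_line(T+.19*Z,rate=.2);m.servo_line(T+.07*Z,rate=.12)
F0=np.array(m.get_contact_force())
for z in np.arange(.069,.055,-.0008):
    m.servo_line(T+z*Z,rate=.04);f=np.array(m.get_contact_force())-F0
    if f[2]>2: break
print(z,f,m.get_width()); m.hold(.2)
m.command_gripper(.07);m.servo_line(T+.20*Z,rate=.15)
m.servo_line([.53,.04,.26],rate=.2)
c=shot("wrist","w6");s=shot("scene","s6");t=shot("top","t6");print(m.get_time())
cv2.imwrite("pics/c6.png",np.vstack([np.hstack([cv2.resize(c["image"][60:320,200:500],(400,300)),cv2.resize(s["image"][150:330,190:430],(400,300))]),np.hstack([cv2.resize(t["image"][150:300,140:340],(400,300))]*2)])[:,:,::-1])
```

```text
0.06340000000000004 [-2.49802127 -1.44491983  8.3267898 ] 0.053647674261189625
32.2417
```

View pics/c6.png

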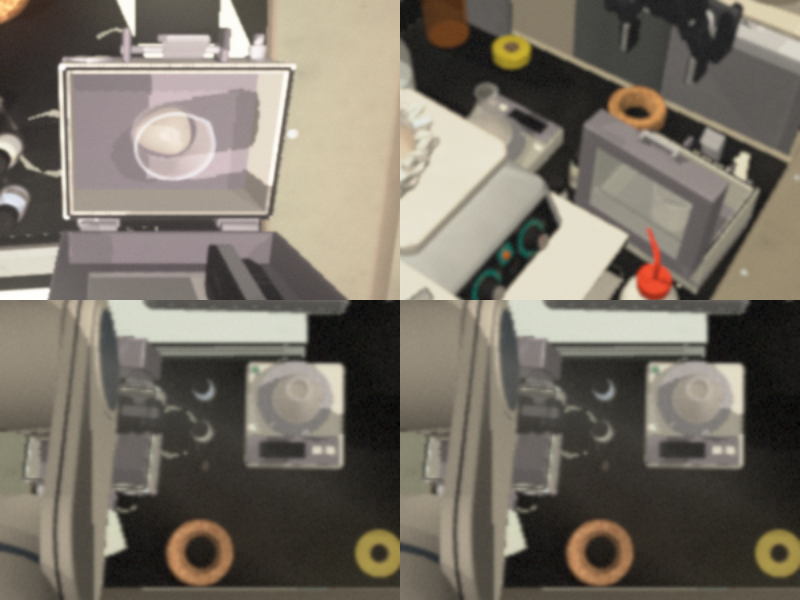

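The flask stands upright on the pan: mouth at (303,388) on the pan disc around (295,398) in the lower-left panel. The beaker stands in the box clear of the walls, with its rim ellipse at (175,145) in the upper-left panel. I'll get the numbers and check the lid-closing path first.

```bash
cat >> h.py <<'E'
B=np.array([.535,.089,0]); H=B+.068*BX+.077*Z
oL=tilt(.0,.25); axL=R.from_rotvec(oL).as_matrix()[:,0]
def lidtcp(th,l,y=-.012,back=0.,dz=0.):
    C=H+BX*(-l*np.cos(th)+.033*np.sin(th))+Z*(l*np.sin(th)+.033*np.cos(th))+y*BY
    return C+BX*(.011+back)+Z*dz-.022*axL
E
python3 - <<'E'
from h import *
t=dict(np.load("pics/t6.npz"));c=dict(np.load("pics/w6.npz"));t0=dict(np.load("pics/top0.npz"));w1=dict(np.load("pics/w1.npz"))
print("flask mouth",ray(t,291.5,194,.134),"beaker rim",ray(c,200+175*.75,60+145*.8667,.074),"boxframe",(lambda d:(d@BX,d@BY))(ray(c,200+175*.75,60+145*.8667,.074)-B))
print("washcap",ray(t0,160,145,.15),ray(w1,368,392,.15), "shut lid check rim back",)
for n,p in [("over",lidtcp(1.5,.105,back=.03,dz=.13)),("dn",lidtcp(1.5,.105,back=.03))]+[(th,lidtcp(th,.105+.017*(1-th/1.5))) for th in(1.5,1,.5,.2,0,-.03)]:
    q=m.solve_ik(p,oL);print(n,p.round(3),None if q is None else (np.round(q,2),clear(q,p)[0]))
E
```

```text
flask mouth [ 0.57650264 -0.16146306  0.134     ] beaker rim [0.53388877 0.0908211  0.074     ] boxframe (np.float64(-0.0012669846766258912), np.float64(0.0017163910596591353))
washcap [0.68419532 0.12989806 0.15      ] [0.66882318 0.13198343 0.15      ] shut lid check rim back
over [0.667 0.06  0.335] (array([-0.03,  0.41,  1.48,  0.26,  1.25, -1.6 ]), [0.323, 0.286])
dn [0.667 0.06  0.205] (array([-0.03,  0.54,  1.58,  0.29,  1.02, -1.67]), [0.256, 0.29])
1.5 [0.638 0.062 0.205] (array([-0.03,  0.5 ,  1.65,  0.3 ,  0.99, -1.68]), [0.242, 0.261])
1 [0.58  0.067 0.209] (array([-0.02,  0.42,  1.78,  0.31,  0.95, -1.69]), [0.211, 0.205])
0.5 [0.526 0.072 0.183] (array([-0.02,  0.38,  1.92,  0.33,  0.85, -1.72]), [0.163, 0.155])
0.2 [0.502 0.074 0.154] (array([-0.01,  0.4 ,  1.99,  0.36,  0.77, -1.76]), [0.135, 0.135])
0 [0.491 0.075 0.131] (array([-0.01,  0.43,  2.02,  0.39,  0.71, -1.79]), [0.12, 0.129])
-0.03 [0.489 0.076 0.128] (array([-0.01,  0.44,  2.02,  0.39,  0.7 , -1.8 ]), [0.118, 0.128])
```

Run:
```python
from h import *
m.servo_line([.53,.03,.34],rate=.25); m.command_gripper(0.0)
m.move_to(lidtcp(1.5,.105,back=.03,dz=.135),oL); m.servo_line(lidtcp(1.5,.105,back=.03),rate=.15)
F0=np.array(m.get_contact_force());print("F0",F0.round(1),m.get_time());log=[]
for th in np.linspace(1.5,.1,15):
    m.servo_line(lidtcp(th,.105+.017*(1-th/1.5)),oL,rate=.12);f=np.array(m.get_contact_force())-F0;log.append((round(th,2),f.round(1).tolist()))
    if np.linalg.norm(f)>25: break
for l in log[::2]+[log[-1]]:print(l)
log=[]
if np.linalg.norm(f)<25:
  for d in np.arange(.010,-.0075,-.001):
    m.servo_line(lidtcp(0,.122,dz=d),oL,rate=.04);f=np.array(m.get_contact_force())-F0;log.append((round(d,3),f.round(1).tolist()))
    if f[2]>25: break
  print(log,m.get_time())
```

```text
F0 [ 1.5 -0.5  0.7] 35.05
(np.float64(1.5), [-1.2, -0.2, -0.2])
(np.float64(1.3), [1.1, -0.4, 0.1])
(np.float64(1.1), [0.2, 0.9, -0.6])
(np.float64(0.9), [0.3, 1.0, -0.0])
(np.float64(0.7), [2.0, 0.5, 1.4])
(np.float64(0.5), [0.2, 0.0, 2.9])
(np.float64(0.3), [-1.9, 0.3, 3.0])
(np.float64(0.1), [-1.0, 0.4, 4.1])
(np.float64(0.1), [-1.0, 0.4, 4.1])
[(np.float64(0.01), [2.4, 0.5, 4.8]), (np.float64(0.009), [0.9, -0.6, 6.5]), (np.float64(0.008), [-0.4, 0.1, 10.7]), (np.float64(0.007), [-1.6, 0.3, 11.0]), (np.float64(0.006), [-1.1, 0.3, 6.6]), (np.float64(0.005), [-0.8, 0.4, 5.1]), (np.float64(0.004), [-1.6, 1.0, 2.2]), (np.float64(0.003), [-3.1, 1.2, 2.6]), (np.float64(0.002), [-3.6, 0.9, 3.6]), (np.float64(0.001), [-5.4, 1.9, 4.8]), (np.float64(0.0), [-5.1, 1.5, 5.0]), (np.float64(-0.001), [-6.6, 1.3, 8.1]), (np.float64(-0.002), [-9.1, -0.2, 13.7]), (np.float64(-0.003), [-11.1, -0.9, 20.6]), (np.float64(-0.004), [-13.2, -3.0, 27.5])] 42.7583
```

The force peaked at 11 N, dropped to 2 N, then rose stiffly to 27 N, which fits the hook snapping over and the lid reaching its stop. I'll back off and compare the same wrist view and the scene view with their shut-lid pictures numerically.

Run:
```python
from h import *
m.servo_line(lidtcp(0,.122,dz=.02),rate=.06);print(m.get_contact_force())
m.servo_line(lidtcp(0,.122,dz=.15),rate=.2)
m.servo_line([.50,.0,.32],rate=.2);m.command_gripper(.085);m.move_to([.44,.0,.32],down(0,-.08)); m.hold(.3)
w=shot("wrist","w7");s=shot("scene","s7");t=shot("top","t7");print(m.get_time(),m.get_contact_force())
def cmp(a,b,y0,y1,x0,x1):
    A,Bb=[cv2.cvtColor(cv2.GaussianBlur(i,(0,0),1.5),cv2.COLOR_RGB2GRAY)[y0:y1,x0:x1].astype(np.float32) for i in(a,b)]
    return cv2.phaseCorrelate(A,Bb,cv2.createHanningWindow(A.shape[::-1],cv2.CV_32F)), np.abs(A-Bb).mean()
w2=np.load("pics/w2.npz")["image"];s2=np.load("pics/s2.npz")["image"];s3=np.load("pics/s3.npz")["image"]
print("wrist lid",cmp(w2,w["image"],170,315,250,410)); print("scene lid",cmp(s2,s["image"],215,320,300,415)); print("scene vs open",cmp(s3,s["image"],215,320,300,415))
print("bystanders scene: cork",cmp(s2,s["image"],195,235,305,355)," tape",cmp(s2,s["image"],165,195,240,275)," wash",cmp(s2,s["image"],285,380,310,365),"vial",cmp(s2,s["image"],235,275,280,308))
g=cv2.cvtColor(t["image"],cv2.COLOR_RGB2GRAY)[170:240,255:320];G=cv2.resize(g,None,fx=6,fy=6,interpolation=cv2.INTER_CUBIC)
for r in((25,48),(58,85),(100,135)):
    h=cv2.HoughCircles(G,cv2.HOUGH_GRADIENT,1.5,40,param1=60,param2=25,minRadius=r[0],maxRadius=r[1])
    if h is not None:
        for u,v,q in h[0][:2]: print(r,q,[ray(t,255+u/6,170+v/6,z)[:2].round(4) for z in(.05,.134)])
```

```text
[ 0.44249102 -0.31186818 -0.34544675]
46.2833 [-0.1653398  -0.83411246 -0.01539193]
wrist lid (((0.0717742664561456, -0.4082937621571574), 1.0847581659952799), np.float32(2.3547413))
scene lid (((-0.0028402762607200316, 0.03615124233837008), 1.1753452042738597), np.float32(1.1717598))
scene vs open (((0.2472089608579111, 0.2188122715102594), 0.2767401542192624), np.float32(30.505672))
bystanders scene: cork (((0.039905504857504326, -0.027882724757052557), 1.0587259583473205), np.float32(0.5141162))  tape (((0.1664814014013345, -0.09555895138596604), 1.1053518842767787), np.float32(1.7057143))  wash (((-0.04102016593258995, 0.0663157246624948), 1.1511313007937538), np.float32(0.7167464)) vial (((0.07528501617776939, 0.12268427638670332), 1.0877836704254151), np.float32(0.9294643))
(25, 48) 40.3 [array([ 0.5023, -0.1959]), array([ 0.496 , -0.1905])]
(25, 48) 38.8 [array([ 0.5246, -0.1967]), array([ 0.5164, -0.1912])]
(58, 85) 74.2 [array([ 0.5908, -0.1828]), array([ 0.5773, -0.1784])]
(58, 85) 70.75 [array([ 0.5192, -0.1858]), array([ 0.5115, -0.1812])]
(100, 135) 127.45 [array([ 0.5749, -0.1633]), array([ 0.5627, -0.1606])]
(100, 135) 129.1 [array([ 0.544 , -0.1457]), array([ 0.5343, -0.1444])]
```

The lid matches the shut picture in both views and the bystanders haven't moved. The Hough circles were unreliable, so I'll make one simple flask check from the difference with the empty pan and then hand in.

Run:
```python
from h import *
a=np.load("pics/top0.npz")["image"];t=dict(np.load("pics/t7.npz"))
d=cv2.GaussianBlur(cv2.absdiff(a,t["image"]),(0,0),1).max(2)[170:240,255:320]
k=cv2.morphologyEx((d>14).astype(np.uint8),cv2.MORPH_CLOSE,np.ones((5,5)))
n,_,st,ce=cv2.connectedComponentsWithStats(k);i=1+st[1:,4].argmax()
print(st[i],ray(t,255+ce[i][0],170+ce[i][1],.08).round(4))
x,y,w,h=st[i][:4];print("base bottom/left/right",ray(t,255+x+w/2,170+y+h,.05).round(4),ray(t,255+x,170+y+h/2,.06).round(4),ray(t,255+x+w,170+y+h/2,.06).round(4))
m.sign_off();print(m.get_time())
```

```text
[  9  14  46  34 970] [ 0.5712 -0.1454  0.08  ]
base bottom/left/right [ 0.5316 -0.1532  0.05  ] [ 0.5714 -0.0981  0.06  ] [ 0.5713 -0.2081  0.06  ]
the job is handed in; nothing more can be done
the job is handed in; nothing more can be done
```

The job was handed in after about 46 s of robot time, with every step carried out. The rig reports no verdict, so what follows rests on my own checks.

**What I did**
- **Lid release:** I pressed the paddle with the gripper leaning sideways. This kept it clear of the rising lid and of a gas tap hanging at about (0.38, 0.09, 0.40) that wasn't on the list. The lid sprang fully open in both views.
- **Flask:** I lowered it onto the pan until I felt about 2.6 N.
- **Beaker:** I set it in the box, with 8 N at touchdown.
- **Lid closing:** I swung the lid shut from behind. The force rose to 11 N, dropped to 2 N as the hook caught, then reached 27 N at the stop.

**Last checks**
- **Lid:** it matches the shut-lid pictures to within 0.4 px in the wrist view and 0.04 px in the scene view. It stayed down after I backed off.
- **Beaker:** upright and about 2 mm from the box centre, seen just before the lid closed.
- **Flask:** upright, and I set it down within about 5 mm of my two readings of the pan centre. A reading of its mouth suggests up to 12 mm off centre, against the 18 mm limit.
- **Bystanders:** the cork ring, tape roll, wash bottle and the visible vial area had not moved. I did not check the amber bottle and the second vial separately.
- **Robot:** clear of everything, with force readings at noise level.

**Checks that failed or disagreed:** the circle search for the flask gave nonsense. The image difference with the empty pan picked up shadows too: it put the flask about 12 mm from the pan centre, and its outline was too wide to trust. So how well the flask is centred is the least certain result.

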